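Mark a test tile in the sloping press

ROBOT

A 6-joint arm with a two-finger parallel gripper is mounted at the origin on a cart in front of the work surface, level with it; the furniture and walls round the work are solid. World frame = base frame: x ahead of the robot, y to its left, z up, the work surface at z = 0. Lengths are in m, angles in degrees, forces in N, time in s.
With the tool pointing down it reaches from about 0.3 to 0.75 m from the base axis. Payload 8.5 kg.
Tool frame: the origin (TCP) lies between the finger pads; the fingertips stand 19 mm ahead of it and the grasp point (between the pads) is the TCP; z points along the fingers, y is the line along which they close (so a half turn about z gives the same grasp; the last joint's range is limited). The gripper opens to 85 mm and grips with 20 to 120 N. Pads are 22 mm wide; open, the fingers measure 114 mm over their backs; the gripper's body (76 mm by 85 mm) begins 54 mm behind the grasp point. The pads swing forward as they close: fully open they stand 13 mm farther back than shut.
Start: joints at [-82.466, 21.807, 74.336, -0, 83.858, -12.336], TCP at [0.187, -0.517, 0.25] pointing down, gripper open.
Joint ranges: [-178.18, 178.18], [-50.72, 133.34], [12.68, 142.11], [-81.47, 261.47], [9.98, 163.14], [-165.26, 165.26]. Speed limits (degrees/s): [136.94, 136.94, 180, 180, 180, 180].

INTERFACE

Orientations are given as a 3x3 rotation matrix whose columns are the frame's x, y, z axes.
In Python, from rig import env, optics gives the robot as it stands.
- The arm moves only by the tool arm_command, never from a script. Its argument "commands" is one flat list of numbers, 7 for each row, row after row: the closure, from -1 (fully open) to 1 (shut), so that 0 is half open, then the shift along the tool's x, y, z as a fraction of full scale, then the turn, a rotation vector about the tool's x, y, z as a fraction of full scale. A call has 1 to 12 rows; each row is the pose to reach, as a shift and turn from the pose commanded when the call began, along the tool's axes at that moment; what a row does not reach only later rows make up. Full scale, the value 1, is 500 mm for a shift and 120 degrees for a turn. A row lasts 1/12 s, in which the tool goes at most 41.7 mm and 7.16 degrees, less where a joint would pass 70% of its speed; a pose out of reach is approached as far as the arm can. A call with a number of a shift or a turn outside -1 to 1 is refused whole. A call with a gripper value outside its range is refused whole. The fingers move at their own pace and stop on an object; "newtons" is the grip in N (left out, the last holds). Time passes only in rows, so rows that repeat a pose let the fingers close. It gives the time, the measured TCP pose, the force, the opening and the grip force at its end, in the units of the state.
- env.observe(): the state, without advancing time (a new reading comes with each control period).
- optics.get_image(name): name is "scene" or "top" or "wrist"; returns a dict with "image" (420x560x3 uint8, red, green, blue), "intrinsics" (3x3 intrinsics, pixels), "origin" and "orientation" of the camera in the world; the wrist camera has in their place "tool_from_camera" (4x4, takes a point from camera to tool coordinates, whose origin is the TCP and whose axes are the flange's). Camera axes: x right, y down, z forward; pixel columns grow to the right and rows downward; lengths in m; the calibration is good to about 2 mm. The wrist camera is an equidistant fisheye: a pixel r from the principal point sees the ray r / f radians off the axis. A picture is of the moment at which its call begins: read the wrist's pose just before it. There is no depth.
- env.close_job(): hands the job in; it is judged then, once.
The state is a dict: "time_s": time; "q": joint angles; "qvel": joint speeds; "joint_efforts": joint torques, N m; "position": TCP position; "tool_rot": TCP orientation; "ft_force": force on the tool from outside, world axes, zero at the start; "wrist_torque": the same for the moment, N m; "grip_width": finger opening in m; "gripper_force": force on a finger pad.
Only numpy, scipy, OpenCV 4.12 (cv2) and the standard library are available. Lean on these libraries where they do the work, as an engineer would, in place of code of your own. Each camera call takes 0.05 s, during which the arm holds its last target. There are 200 camera calls.

TASK

Mark the buff test tile in the press: lay it flat on the open part of the press's sloping bed, resting along the lower ledge, and slide it sideways through the slot until it is fully home against the stop inside. Then push the black spring plunger down its slanting axis all the way to its hard stop, firmly but without ramming it, and let it spring back up. Leave the tile home in the press, do not work the plunger before the tile is home, and leave the other pots where they are.

Things in the scene. Friction and masses are not known exactly. Their poses are not given: they have to be found in the camera images.
- tile_center (a point): Centre (half-way up) of the buff rectangular test tile, 80 x 50 x 7 mm, 60 g; its x axis runs along the 80 mm side, its y axis along the 50 mm side, z out of its top face. It starts lying flat on the counter. Grip it across its 50 mm width.
- tile: The same tile; origin at the centre of its underside, same axes.
- press: Fixed grey tile press, plywood base 180 x 307 mm. Origin on the counter; x to its rear, y to its left, z up. Its aluminium bed slopes up to the rear at 30 degrees: with S = (0.866, 0, 0.5) up the slope, N = (-0.5, 0, 0.866) out of the bed, bed point (s, y, h) is (0, 0, 0.062) + s*S + y*Y + h*N in this frame. Bed: s -0.066..0.066, y -0.170..0.135 (h = 0).
- bed_load (a point): Point on the bed surface, middle of the open loading part (s = 0, y = -0.068, h = 0; the part is y = -0.170..0). Lay the tile here with its 80 mm side up the slope, its 50 mm side along y.
- ledge_face (a point): Point on the ledge, 6 mm high, along the low side of the loading part: its face is at s = -0.042, so a tile resting on it has its centre at s = -0.002. This point: y = -0.068, h = 0.
- slot_mouth (a point): Centre of the slot, in the right-hand (-y) face of the grey head (y = 0): s = -0.042..0.042, h = 0..0.0105 (84 x 10.5 mm), low side in line with the ledge. A lip over it reaches out to y = -0.010 above h = 0.010; a guide on the high side flares to s = 0.055 at y = -0.035. The head spans y = 0..0.135, up to h = 0.045. The stop inside is at y = 0.036.
- lamp_bar (a point): Middle of the lamp bar, 24 mm wide, that crosses over the whole bed at s = 0.095..0.119, h = 0.198..0.216, on a post at each end (y = -0.163 and 0.128). Because of it tools must come in along -N (tilted 30 degrees), not straight down.
- tile_home (a point): Where the tile's centre lies when it is fully home against the stop, its last 14 mm standing out of the slot (s = -0.001, y = 0.011, h = 0.0035 of the press).
- plunger_top (a point): Centre of the top face of the black plunger cap, 48 mm across; it stands on the head at s = 0, y = 0.092, h = 0.096 of the press when up and moves with the plunger. The plunger is pressed along -N, 30 degrees from vertical.
- plunger (a joint): Plunger travel in m along -N: 0 up, growing as it is pressed. A spring resists with about 4 N at first and 10 N at the end of its stroke of about 18 mm, where it meets a hard stop and the force climbs steeply; let go, it springs back to 0.
- green_cup: Bystander: green cup, 113 mm wide, 107 mm high; origin at the centre of its underside.
- little_cup: Bystander: small white cup, 60 mm wide, 51 mm high, in front of the press; origin under its centre.
- fluted_bowl: Bystander: white bowl, 100 mm wide, 53 mm high; origin under its centre.
- jar: Bystander: white lidded jar, 104 mm wide, 109 mm high; origin under its centre.
- stilt: Bystander: three-armed kiln stilt, 59 x 52 x 21 mm, lying on the counter; origin at its underside.
- bird: Bystander: white bird figure, 52 x 120 x 76 mm; origin under its centre.
Not all that is in view belongs to the job. There is more than one size of the tile; the job needs the middle-sized.

How it is judged:
By the outcome, as a careful person would: the job done as asked, in the order asked, and still so for the second after the job is handed in, with the robot touching nothing.
It also fails if it takes over 64 s, if anything falls off the work surface, if the arm or the gripper's body presses on something with over 40 N, if the wrist force passes 120 N, or if a joint passes its speed limit or range.

## Working session

There is one attempt and no reset: what is moved stays moved. The work goes in short steps, Python scripts to look and compute and a tool call to move; the robot and the scene stay as the last step left them, time stands still between calls to the robot, and variables do not carry over. Pictures are saved under pics/ and viewed, at most 14 in all, crops included, and the job is handed in when it is done.

Besides the shell and the picture viewer there is one more tool, called as a command line: name --argument value ..., lists and objects as JSON in quotes. arm_command: Moves the arm, as the interface text tells. Shift numbers are shares of 500 mm and turn numbers shares of 120 degrees, none past 1 either way. Its arguments: {"type":"object","properties":{"commands":{"type":"array","items":{"type":"number"}},"newtons":{"type":"number"}},"required":["commands"]}

```bash
ls; mkdir -p pics; python3 - <<'E'
from rig import env, optics
import cv2, numpy as np, pickle
d={}
for n in ("scene","top"):
    r=optics.get_image(n); d[n]=r
    cv2.imwrite(f"pics/{n}0.png",r["image"][:,:,::-1]); print(n,r["intrinsics"],r["origin"],r["orientation"])
pickle.dump(d,open("d0.pkl","wb"))
o=env.observe(); print(o)
E
```

```text
pics
scene [[428.74447234   0.         289.82478127]
 [  0.         428.74447234 205.28854406]
 [  0.           0.           1.        ]] [-0.3683547  -1.3003805   1.20823623] [[ 0.80389474 -0.34529928  0.48427436]
 [-0.59452989 -0.44330766  0.67082973]
 [-0.01695449 -0.82719207 -0.56166344]]
top [[442.63777784   0.         279.07384718]
 [  0.         442.63777784 212.36963242]
 [  0.           0.           1.        ]] [ 0.184436   -0.0987507   1.75430008] [[ 0.00318561 -0.98034383  0.19727096]
 [-0.99999153 -0.00363726 -0.00192721]
 [ 0.00260685 -0.19726315 -0.98034711]]
{'time_s': 0.1, 'q': array([-8.24643843e+01,  2.18385440e+01,  7.43804465e+01,  1.24263916e-03,
        8.38583637e+01, -1.23351999e+01]), 'qvel': array([-0.01602456, -0.12619464, -0.14316229,  0.05896424, -0.02574816,
        0.02173416]), 'joint_efforts': array([ 3.36038225e-03, -4.49223626e+01, -2.31655580e+01, -1.86992115e-04,
        3.70737383e-03, -2.68049791e-05]), 'position': array([ 0.18692074, -0.51700466,  0.24976004]), 'tool_rot': array([[ 9.40462200e-01,  3.39898258e-01, -1.55675971e-04],
       [ 3.39898153e-01, -9.40461295e-01,  1.34125245e-03],
       [ 3.09482145e-04, -1.31431120e-03, -9.99999088e-01]]), 'ft_force': array([-0.32416244, -0.15178576,  0.44577102]), 'wrist_torque': array([ 0.00123663, -0.01592468, -0.03917091]), 'gripper_force': 0.0, 'grip_width': 0.08528382353814361}
```

View pics/scene0.png

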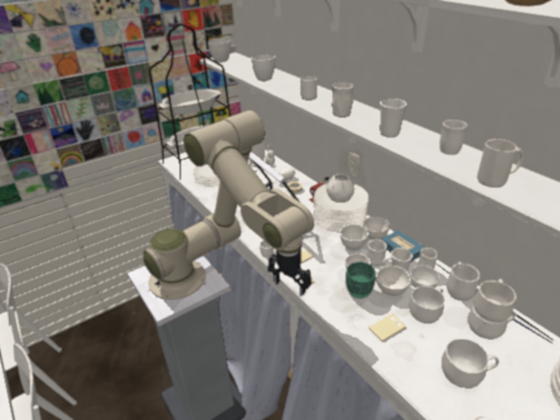

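View pics/top0.png

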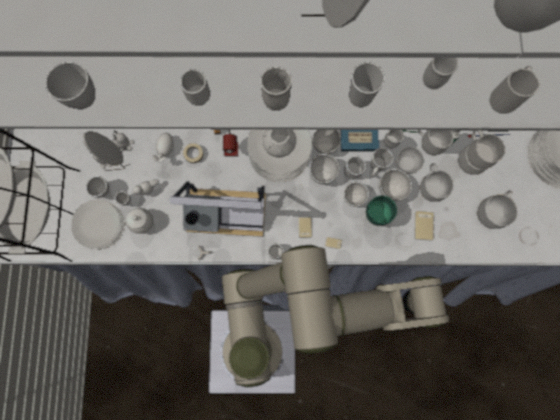

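Scene view: the arm and the pots. In the top view there are three buff tile candidates at (305,227), (333,242) and (424,226). The press is at about (225,213), with its black plunger near (192,217). Next I measure tile sizes and enlarge the crop.

```bash
cat > h.py <<'E'
import numpy as np, cv2, pickle
def ray(r,u,v):
    K=r["intrinsics"]; d=np.array([(u-K[0,2])/K[0,0],(v-K[1,2])/K[1,1],1.]); d=np.array(r["orientation"])@d
    return np.array(r["origin"]),d
def onz(r,u,v,z):
    o,d=ray(r,u,v); return o+d*(z-o[2])/d[2]
def proj(r,p):
    c=np.array(r["orientation"]).T@(np.array(p)-r["origin"]); K=r["intrinsics"]; return (K@(c/c[2]))[:2]
E
python3 - <<'E'
from h import *
d=pickle.load(open("d0.pkl","rb")); r=d["top"]; im=r["image"]
hsv=cv2.cvtColor(im,cv2.COLOR_RGB2HSV)
m=cv2.inRange(hsv,(15,45,120),(35,255,255))
for c in cv2.findContours(m,cv2.RETR_EXTERNAL,cv2.CHAIN_APPROX_NONE)[0]:
    if cv2.contourArea(c)<40: continue
    P=np.array([onz(r,*p[0],0.007)[:2] for p in c],np.float32)
    (cx,cy),(w,h),a=cv2.minAreaRect(P); (u,v),_,_=cv2.minAreaRect(c)
    print("px",round(u),round(v),"xy",round(cx,4),round(cy,4),"size",round(w*1000),round(h*1000),"ang",round(a,1))
cv2.imwrite("pics/c1.png",cv2.resize(im[175:270,170:360,::-1],None,fx=4.2,fy=4.2,interpolation=cv2.INTER_CUBIC))
E
```

```text
px 333 242 xy 0.4152 -0.3166 size 57 35 ang 78.8
px 238 232 xy 0.4559 0.063 size 196 22 ang 86.8
px 305 227 xy 0.4769 -0.2058 size 73 48 ang 0.2
px 424 225 xy 0.4869 -0.6812 size 68 112 ang 86.3
px 238 194 xy 0.6131 0.0629 size 152 26 ang 86.9
px 193 152 xy 0.7875 0.2549 size 74 75 ang 0.2
px 360 137 xy 0.858 -0.4368 size 35 88 ang 0.2
```

View pics/c1.png

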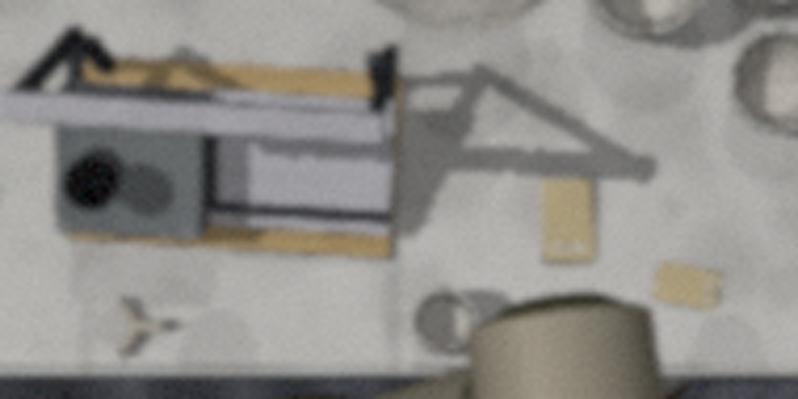

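The crop shows the middle tile at crop (568,220), which is px (305,227). It measures about 79 x 49 mm; the other two are 57x35 at (333,242) and 112x68 at (424,226). So (305,227) is the 80 x 50 one. The press base has its front-right corner at px (263,236) and front-left at (187,231). I'll move above the tile and look with the wrist camera.

```bash
cat >> h.py <<'E'
from scipy.spatial.transform import Rotation as Ro
def move(p,R,o=None):
    from rig import env
    o=o or env.observe(); R0=np.array(o["tool_rot"])
    s=R0.T@(np.array(p)-o["position"])/0.5; t=Ro.from_matrix(R0.T@R).as_rotvec(degrees=True)/120
    print("shift",s.round(4),"turn",t.round(4)); return s,t
def down(yaw):   # tool z down, tool y = -Y of a frame yawed (deg)
    return Ro.from_euler('z',yaw,degrees=True).as_matrix()@np.diag([1,-1,-1.])
def tilt(yaw): return down(yaw)@Ro.from_euler('y',-30,degrees=True).as_matrix()
def wproj(w,T,pt):pass
E
python3 - <<'E'
from h import *
d=pickle.load(open("d0.pkl","rb"));r=d["top"]
for c in [(392,257),(398,72),(70,237)]:
    u=170+c[0]/4.2; v=175+c[1]/4.2; print([onz(r,u,v,z)[:2].round(3) for z in (0,0.015)])
print(tilt(0))
move([0.44,-0.19,0.27],down(0))
E
```

```text
[array([ 0.44, -0.04]), array([ 0.438, -0.04 ])]
[array([ 0.621, -0.044]), array([ 0.618, -0.044])]
[array([0.458, 0.268]), array([0.456, 0.265])]
[[ 0.8660254  0.        -0.5      ]
 [ 0.        -1.         0.       ]
 [-0.5        0.        -0.8660254]]
shift [ 0.6983 -0.4431 -0.0397] turn [-0.0006 -0.      0.1656]
```

```bash
sed -i "s/'y',-30/'y',30/; /^def wproj/d" h.py
```

arm_command --commands '[-1,0.7,-0.44,-0.04,0,0,0.1656,-1,0.7,-0.44,-0.04,0,0,0.1656,-1,0.7,-0.44,-0.04,0,0,0.1656,-1,0.7,-0.44,-0.04,0,0,0.1656,-1,0.7,-0.44,-0.04,0,0,0.1656,-1,0.7,-0.44,-0.04,0,0,0.1656,-1,0.7,-0.44,-0.04,0,0,0.1656,-1,0.7,-0.44,-0.04,0,0,0.1656,-1,0.7,-0.44,-0.04,0,0,0.1656,-1,0.7,-0.44,-0.04,0,0,0.1656,-1,0.7,-0.44,-0.04,0,0,0.1656,-1,0.7,-0.44,-0.04,0,0,0.1656]'

```text
time_s: 1.1
position: [0.442, -0.1898, 0.2701]
tool_rot: [[1.0, 0.004, -0.0], [0.004, -1.0, 0.0], [-0.0, -0.0, -1.0]]
ft_force: [-0.4, -0.3, 0.1]
grip_width: 0.0852
gripper_force: 0.0
```

```bash
python3 - <<'E'
from rig import env, optics
from h import *
o=env.observe(); w=optics.get_image("wrist"); t=optics.get_image("top")
pickle.dump((o,w,t),open("d1.pkl","wb"))
print(w["intrinsics"],w["tool_from_camera"])
cv2.imwrite("pics/w1.png",w["image"][:,:,::-1])
E
```

```text
[[325.1922621    0.         280.01231368]
 [  0.         325.1922621  206.81467017]
 [  0.           0.           1.        ]] [[ 6.64701770e-04 -9.65392436e-01 -2.60800696e-01  6.66071944e-02]
 [ 9.99999706e-01  5.41746845e-04  5.43339304e-04  7.55675019e-04]
 [-3.83247699e-04 -2.60800981e-01  9.65392512e-01 -1.23471788e-01]
 [ 0.00000000e+00  0.00000000e+00  0.00000000e+00  1.00000000e+00]]
```

View pics/w1.png

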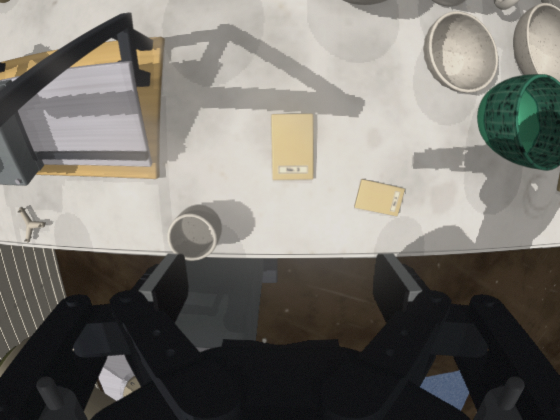

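Wrist view: the tile is at (272..313, 114..180), with the small decoy at (380,197). The press bed corners are at front-right (148,165) and rear-right (136,64), the base front-right corner is at (158,178), and the little cup is at (195,236).

```bash
cat >> h.py <<'E'
def won(o,w,u,v,z):
    K=w["intrinsics"]; a=np.array([u-K[0,2],v-K[1,2]]); r=np.linalg.norm(a); th=r/K[0,0]
    d=np.r_[a/r*np.sin(th),np.cos(th)]; T=np.array(w["tool_from_camera"]); R=np.array(o["tool_rot"])
    c=np.array(o["position"])+R@T[:3,3]; d=R@T[:3,:3]@d; return c+d*(z-c[2])/d[2]
E
python3 - <<'E'
from h import *
o,w,t=pickle.load(open("d1.pkl","rb")); im=w["image"]
hsv=cv2.cvtColor(im,cv2.COLOR_RGB2HSV); m=cv2.inRange(hsv,(15,50,120),(35,255,255))
m=cv2.morphologyEx(m,cv2.MORPH_CLOSE,np.ones((9,9)))
for c in cv2.findContours(m,cv2.RETR_EXTERNAL,cv2.CHAIN_APPROX_NONE)[0]:
    if cv2.contourArea(c)<400: continue
    P=np.array([won(o,w,*p[0],.007)[:2] for p in c],np.float32)
    print(c.mean(0).mean(0).round(),cv2.minAreaRect(P))
for q,z in [((148,165),.029),((136,64),.095),((158,178),.015),((162,38),.015)]: print(q,won(o,w,*q,z).round(4))
# plunger cap in top view
r=t;tt=r["image"]; g=cv2.cvtColor(tt,cv2.COLOR_RGB2GRAY)[205:230,182:203]
mm=(g<45).astype(np.uint8); n,l,s,ce=cv2.connectedComponentsWithStats(mm); print(s,ce+[182,205])
for u,v in (ce[1:]+[182,205]): print(onz(r,u,v,.145).round(4))
cv2.imwrite("pics/c2.png",cv2.resize(im[20:200,0:180,::-1],None,fx=3.3,fy=3.3,interpolation=cv2.INTER_CUBIC))
E
```

```text
[379. 197.] ((0.4167144000530243, -0.31650373339653015), (0.060816843062639236, 0.03739199414849281), 79.22618103027344)
[292. 146.] ((0.47801265120506287, -0.20495282113552094), (0.07865887135267258, 0.04950889199972153), 1.2480220794677734)
[24. 63.] ((0.6194862723350525, 0.18685263395309448), (0.12690690159797668, 0.030441608279943466), 86.25504302978516)
[98. 56.] ((0.6110425591468811, 0.0537966787815094), (0.08176303654909134, 0.029803786426782608), 87.90904235839844)
[127. 129.] ((0.5361522436141968, 0.06288377195596695), (0.20891591906547546, 0.18042883276939392), 86.87950134277344)
(148, 165) [ 0.461  -0.0331  0.029 ]
(136, 64) [ 0.57   -0.0511  0.095 ]
(158, 178) [ 0.4425 -0.0396  0.015 ]
(162, 38) [ 0.6158 -0.048   0.015 ]
[[  0   0  21  25 416]
 [  4   7  12  12 109]] [[192.11298077 216.76201923]
 [191.56880734 217.90825688]]
[0.4862 0.2216 0.145 ]
```

View pics/c2.png

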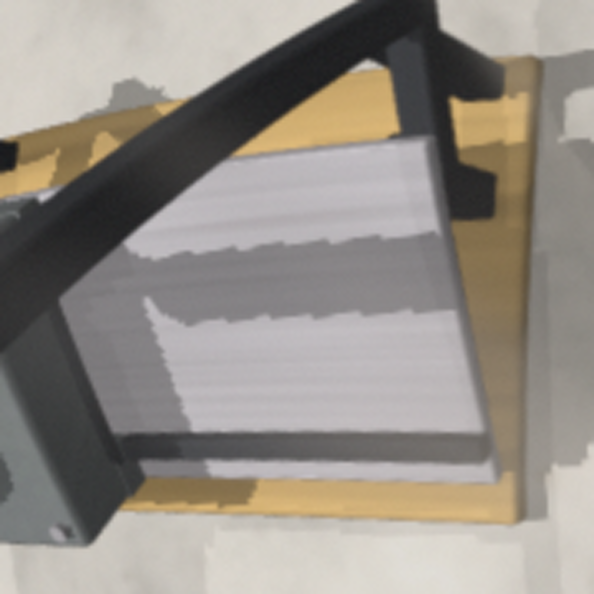

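The crop shows bed corners at px (151,166) and (130,61.5), the ledge bar just above the front edge of the bed, and base corners at (157.6,178) and (162.7,37.6).

```bash
python3 - <<'E'
from h import *
o,w,t=pickle.load(open("d1.pkl","rb"))
R=Ro.from_euler('z',-3.1,degrees=True).as_matrix()[:2,:2]
c,s=np.cos(np.pi/6),.5
L=lambda s_,y,h:np.array([s_*c-h*s, y, .062+s_*s+h*c])
# bed front/rear right corners; ledge right end top inner edge (crop 488,433); foot of lip: head lower right corner
for n,q,p in [("bedF",(150.9,166),L(-.066,-.17,0)),("bedR",(130.3,61.5),L(.066,-.17,0)),("ledge top inner",(488/3.3,20+433/3.3),L(-.042,-.170,.006))]:
    X=won(o,w,*q,p[2]); print(n,X.round(4),"O",(X[:2]-R@p[:2]).round(4))
ob=o; move([.4775,-.205,.10],down(1.2),o)
E
```

```text
bedF [ 0.4597 -0.0369  0.029 ] O [0.5259 0.1298]
bedR [ 0.5733 -0.0447  0.095 ] O [0.5255 0.1281]
ledge top inner [ 0.479  -0.0414  0.0462] O [0.5275 0.1262]
shift [0.071  0.0308 0.3401] turn [-0.0001  0.0002 -0.0081]
```

arm_command --commands '[-1,0.071,0.031,0.17,0,0,-0.008,-0.4,0.071,0.031,0.34,0,0,-0.008,-0.4,0.071,0.031,0.34,0,0,-0.008,-0.4,0.071,0.031,0.34,0,0,-0.008,-0.4,0.071,0.031,0.4,0,0,-0.008,-0.4,0.071,0.031,0.46,0,0,-0.008,-0.4,0.071,0.031,0.48,0,0,-0.008,-0.4,0.071,0.031,0.48,0,0,-0.008]' --newtons 30

```text
time_s: 1.87
position: [0.4754, -0.2075, 0.0285]
tool_rot: [[1.0, 0.015, -0.004], [0.015, -1.0, 0.003], [-0.004, -0.003, -1.0]]
ft_force: [-1.1, 0.2, -0.2]
grip_width: 0.0597
gripper_force: 0.0
```

```bash
python3 - <<'E'
from rig import env, optics
from h import *
o=env.observe(); w=optics.get_image("wrist"); print(o["position"],o["grip_width"],o["ft_force"])
cv2.imwrite("pics/w2.png",w["image"][:,:,::-1])
E
```

```text
[ 0.47536828 -0.20747829  0.02848885] 0.059698351908412065 [-1.09449717  0.22220812 -0.15561427]
```

View pics/w2.png

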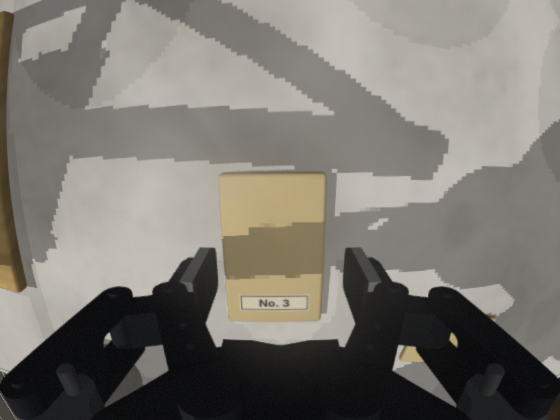

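Wrist view: the tile (label "No. 3", (220..325, 172..320)) sits between the fingers, a little left of their centre. I'll lower the gripper and grip.

arm_command --commands '[-0.4,0.005,-0.005,0.005,0,0,0,-0.4,0.005,-0.005,0.01,0,0,0,-0.4,0.005,-0.005,0.015,0,0,0,-0.4,0.005,-0.005,0.015,0,0,0]'

```text
time_s: 2.25
position: [0.4795, -0.2044, 0.0234]
tool_rot: [[1.0, 0.017, 0.001], [0.017, -1.0, -0.001], [0.001, 0.001, -1.0]]
ft_force: [0.0, -0.3, -0.2]
grip_width: 0.0599
gripper_force: 0.0
```

arm_command --commands '[0.5,0,0,0,0,0,0,0.5,0,0,0,0,0,0,0.5,0,0,0,0,0,0,0.5,0,0,0,0,0,0]'

```text
time_s: 2.58
position: [0.4813, -0.2054, 0.026]
tool_rot: [[1.0, 0.016, 0.006], [0.017, -1.0, -0.004], [0.006, 0.004, -1.0]]
ft_force: [0.1, 2.8, 26.9]
grip_width: 0.0213
gripper_force: 13.2
```

The tips closed above the tile top, because they sit farther back when open. I'll open, lift, check the state of the tile and go lower.

arm_command --commands '[-0.4,0,0,-0.02,0,0,0,-0.4,0,0,-0.02,0,0,0,-0.4,0,0,-0.02,0,0,0,-0.4,0,0,-0.02,0,0,0,-0.4,0,0,-0.02,0,0,0]'

```text
time_s: 3.0
position: [0.479, -0.2042, 0.0323]
tool_rot: [[1.0, 0.017, -0.001], [0.017, -1.0, 0.001], [-0.001, -0.001, -1.0]]
ft_force: [0.2, 0.1, -0.0]
grip_width: 0.06
gripper_force: 0.0
```

```bash
python3 - <<'E'
from rig import env, optics
from h import *
o=env.observe(); w=optics.get_image("wrist"); im=w["image"]; print(o["position"],o["grip_width"],o["ft_force"])
hsv=cv2.cvtColor(im,cv2.COLOR_RGB2HSV); m=cv2.inRange(hsv,(15,50,60),(35,255,255)); m[:,:180]=0; m[:,360:]=0
m=cv2.morphologyEx(m,cv2.MORPH_CLOSE,np.ones((25,25)))
c=max(cv2.findContours(m,cv2.RETR_EXTERNAL,cv2.CHAIN_APPROX_NONE)[0],key=cv2.contourArea)
P=np.array([won(o,w,*p[0],.007)[:2] for p in c],np.float32); print(cv2.minAreaRect(P)); print(o["tool_rot"].round(3))
E
```

```text
[ 0.47902287 -0.20419406  0.03232249] 0.06004906281112984 [ 0.21081275  0.14553099 -0.03806489]
((0.47921672463417053, -0.20475739240646362), (0.07950794696807861, 0.04926716908812523), 1.2628116607666016)
[[ 1.     0.017 -0.001]
 [ 0.017 -1.     0.001]
 [-0.001 -0.001 -1.   ]]
```

arm_command --commands '[-0.4,0,0,0.016,0,0,0,-0.4,0,0,0.028,0,0,0,-0.4,0,0,0.033,0,0,0,-0.4,0,0,0.033,0,0,0,-0.4,0,0,0.033,0,0,0]'

```text
time_s: 3.47
position: [0.4792, -0.2043, 0.0159]
tool_rot: [[1.0, 0.017, -0.001], [0.017, -1.0, 0.0], [-0.001, -0.0, -1.0]]
ft_force: [-0.9, 0.2, -0.3]
grip_width: 0.0597
gripper_force: 0.0
```

arm_command --commands '[-0.1,0,0,0,0,0,0,-0.1,0,0,0,0,0,0,-0.1,0,0,0,0,0,0,-0.1,0,0,0,0,0,0]'

```text
time_s: 3.8
position: [0.4794, -0.2044, 0.0166]
tool_rot: [[1.0, 0.017, 0.0], [0.017, -1.0, -0.0], [0.0, 0.0, -1.0]]
ft_force: [-0.6, 0.4, 1.7]
grip_width: 0.0494
gripper_force: 31.3
```

Gripped: 49.4 mm wide at 31 N. I'll lift, then go to the tilted pre-pose above the bed.

```bash
cat >> h.py <<'E'
O=np.array([.527,.1285,0]); YAW=-3.3
def bed(s,y,h):
    c=np.cos(np.pi/6); return O+Ro.from_euler('z',YAW,degrees=True).as_matrix()@np.array([s*c-h*.5,y,.062+s*.5+h*c])
def loc(p):
    q=Ro.from_euler('z',-YAW,degrees=True).as_matrix()@(np.array(p)-O)-[0,0,.062]; c=np.cos(np.pi/6)
    return np.array([q[0]*c+q[2]*.5,q[1],-q[0]*.5+q[2]*c])
E
python3 - <<'E'
from h import *
p=bed(.006,-.085,.13);print(p); move(p,tilt(YAW))
E
```

```text
[0.46240238 0.0470835  0.1775833 ]
shift [-0.0254 -0.5034 -0.3222] turn [-0.0092  0.2497  0.0347]
```

arm_command --commands '[-0.1,0,0,-0.05,0,0,0,-0.1,0,0,-0.12,0,0,0,-0.1,0,0,-0.2,0,0,0,-0.1,0,0,-0.28,0,0,0,-0.1,-0.01,-0.06,-0.322,-0.002,0.05,0.007,-0.1,-0.01,-0.12,-0.322,-0.004,0.1,0.014,-0.1,-0.015,-0.19,-0.322,-0.006,0.15,0.021,-0.1,-0.02,-0.26,-0.322,-0.008,0.2,0.028,-0.1,-0.025,-0.33,-0.322,-0.009,0.25,0.035,-0.1,-0.025,-0.4,-0.322,-0.009,0.25,0.035,-0.1,-0.025,-0.46,-0.322,-0.009,0.25,0.035,-0.1,-0.025,-0.503,-0.322,-0.009,0.25,0.035]'

```text
time_s: 4.8
position: [0.4616, 0.0491, 0.1774]
tool_rot: [[0.864, -0.057, 0.5], [-0.05, -0.998, -0.028], [0.5, -0.001, -0.866]]
ft_force: [-0.1, 0.0, -1.5]
grip_width: 0.0489
gripper_force: 31.6
```

arm_command --commands '[-0.1,0,0,0,0,0,0,-0.1,0,0,0,0,0,0,-0.1,0,0,0,0,0,0]'

```text
time_s: 5.05
position: [0.4627, 0.0466, 0.1774]
tool_rot: [[0.864, -0.058, 0.499], [-0.05, -0.998, -0.028], [0.5, -0.001, -0.866]]
ft_force: [1.6, 0.3, 0.6]
grip_width: 0.0486
gripper_force: 31.6
```

```bash
python3 - <<'E'
from rig import env, optics
from h import *
o=env.observe(); w=optics.get_image("wrist"); pickle.dump((o,w),open("d2.pkl","wb")); print(o["position"],o["grip_width"],o["ft_force"],loc(o["position"]),o["tool_rot"],tilt(YAW))
cv2.imwrite("pics/w3.png",w["image"][:,:,::-1])
E
```

```text
[0.46265956 0.04660801 0.17735984] 0.04864290311964927 [1.61586239 0.31502936 0.64752333] [ 0.00613433 -0.08545989  0.12966441] [[ 8.64396728e-01 -5.79194624e-02  4.99463345e-01]
 [-5.04924795e-02 -9.98321024e-01 -2.83838306e-02]
 [ 5.00268734e-01 -6.84252375e-04 -8.65869924e-01]] [[ 0.86458937 -0.05756403  0.49917091]
 [-0.04985191 -0.99834182 -0.02878201]
 [ 0.5         0.         -0.8660254 ]]
```

View pics/w3.png

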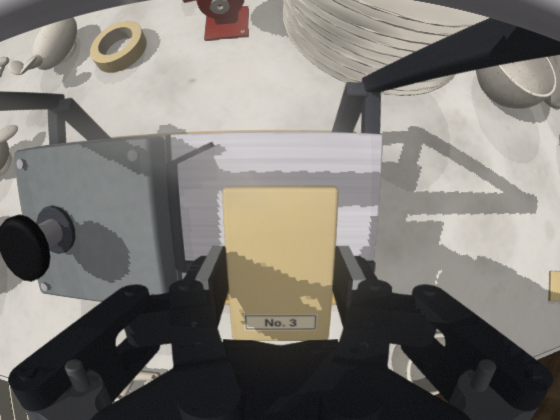

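Wrist view: the tile is held over the bed. The bed's rear-right corner is at (381,133), the head is on the left with its right top edge running (165,137)-(172,303), and the plunger cap's top is centred at about (22,249).

```bash
python3 - <<'E'
from h import *
o,w=pickle.load(open("d2.pkl","rb"))
X=won(o,w,381.5,133,.095); print("bedR local (.0,-.170 expected)",loc(X).round(4), "x0.066")
X=won(o,w,22,249,.145); print("plunger exp 0,.092,.096",loc(X).round(4))
# rear bed edge direction in image -> two points on line, z=.095
a=won(o,w,380,133,.095)-won(o,w,250,132,.095); print(np.degrees(np.arctan2(a[0],a[1])) )
# black cap contour
g=cv2.cvtColor(w["image"],cv2.COLOR_RGB2GRAY)[205:290,0:60]; m=(g<30).astype(np.uint8)
n,l,s,ce=cv2.connectedComponentsWithStats(m); print(s[1:],ce[1:]+[0,205])
move(bed(.004,-.085,.023),tilt(YAW))
E
```

```text
bedR local (.0,-.170 expected) [ 0.0653 -0.1668  0.0004] x0.066
plunger exp 0,.092,.096 [0.0005 0.0885 0.0955]
-177.29007203688593
[[   0   11   50   64 2345]] [[ 24.33560768 248.30405117]]
shift [-0.0044 -0.0018  0.2132] turn [ 0.     -0.0001 -0.0008]
```

The press estimate agrees within a few mm, so I lower towards the bed.

arm_command --commands '[-0.1,-0.004,-0.002,0.06,0,0,0,-0.1,-0.004,-0.002,0.12,0,0,0,-0.1,-0.004,-0.002,0.17,0,0,0,-0.1,-0.004,-0.002,0.2,0,0,0,-0.1,-0.004,-0.002,0.21,0,0,0,-0.1,-0.004,-0.002,0.213,0,0,0,-0.1,-0.004,-0.002,0.213,0,0,0,-0.1,-0.004,-0.002,0.217,0,0,0,-0.1,-0.004,-0.002,0.221,0,0,0,-0.1,-0.004,-0.002,0.221,0,0,0]'

```text
time_s: 5.93
position: [0.5162, 0.0448, 0.0812]
tool_rot: [[0.864, -0.058, 0.5], [-0.051, -0.998, -0.029], [0.501, -0.001, -0.865]]
ft_force: [0.5, -0.0, -0.6]
grip_width: 0.0484
gripper_force: 31.6
```

arm_command --commands '[-0.1,0,0,0.001,0,0,0,-0.1,0,0,0.002,0,0,0,-0.1,0,0,0.003,0,0,0,-0.1,0,0,0.003,0,0,0]'

```text
time_s: 6.27
position: [0.5169, 0.0449, 0.0794]
tool_rot: [[0.864, -0.058, 0.5], [-0.051, -0.998, -0.028], [0.5, -0.001, -0.866]]
ft_force: [0.3, 0.5, -0.1]
grip_width: 0.049
gripper_force: 31.7
```

arm_command --commands '[-0.1,0,0,0.001,0,0,0,-0.1,0,0,0.002,0,0,0,-0.1,0,0,0.003,0,0,0,-0.1,0,0,0.003,0,0,0]'

```text
time_s: 6.6
position: [0.5169, 0.0449, 0.0793]
tool_rot: [[0.864, -0.058, 0.501], [-0.05, -0.998, -0.029], [0.502, -0.001, -0.865]]
ft_force: [-15.1, -1.5, 20.9]
grip_width: 0.0486
gripper_force: 34.2
```

```bash
python3 - <<'E'
from rig import env
from h import *
o=env.observe(); print(loc(o["position"]),o["ft_force"])
E
```

```text
[ 0.0041118  -0.08403257  0.01757936] [-15.08635056  -1.45553538  20.9197129 ]
```

Contact with the bed. I'll ease off and slide down the slope to the ledge.

arm_command --commands '[-0.1,0,0,-0.002,0,0,0,-0.1,-0.003,0,-0.002,0,0,0,-0.1,-0.006,0,-0.002,0,0,0,-0.1,-0.009,0,-0.002,0,0,0,-0.1,-0.011,0,-0.002,0,0,0,-0.1,-0.011,0,-0.002,0,0,0]'

```text
time_s: 7.1
position: [0.5142, 0.0447, 0.0778]
tool_rot: [[0.861, -0.059, 0.505], [-0.05, -0.998, -0.03], [0.506, 0.0, -0.863]]
ft_force: [0.2, 0.1, 11.6]
grip_width: 0.0487
gripper_force: 32.6
```

arm_command --commands '[-0.1,-0.001,0,0,0,0,0,-0.1,-0.002,0,0,0,0,0,-0.1,-0.002,0,0,0,0,0]'

```text
time_s: 7.35
position: [0.5135, 0.0447, 0.0774]
tool_rot: [[0.861, -0.059, 0.505], [-0.05, -0.998, -0.03], [0.506, 0.0, -0.863]]
ft_force: [0.1, 0.1, 12.4]
grip_width: 0.049
gripper_force: 32.6
```

arm_command --commands '[-0.1,-0.002,0,-0.001,0,0,0,-0.1,-0.004,0,-0.001,0,0,0,-0.1,-0.005,0,-0.001,0,0,0,-0.1,-0.005,0,-0.001,0,0,0]'

```text
time_s: 7.68
position: [0.5113, 0.0449, 0.0762]
tool_rot: [[0.861, -0.059, 0.505], [-0.051, -0.998, -0.03], [0.505, -0.0, -0.863]]
ft_force: [7.0, 2.4, 5.8]
grip_width: 0.0488
gripper_force: 31.8
```

```bash
python3 - <<'E'
from rig import env
from h import *
o=env.observe(); print(loc(o["position"]),o["ft_force"],o["tool_rot"].T@o["ft_force"])
E
```

```text
[-0.00232533 -0.08435223  0.01770568] [6.99399938 2.35758356 5.75215281] [ 8.81200146 -2.76540845 -1.50420609]
```

The tile is against the ledge (s = -0.0023, 8.8 N). I'll release, back out along N and close the fingers to the right of the tile.

arm_command --commands '[-0.1,0.003,0,-0.001,0,0,0,-0.4,0.003,0,-0.001,0,0,0,-0.4,0.003,0,-0.001,0,0,0,-0.4,0.003,0,-0.001,0,0,0,-0.4,0.003,0,-0.03,0,0,0,-0.4,0.003,0,-0.08,0,0,0,-0.4,0.003,0,-0.12,0,0,0,0.5,0.003,0.04,-0.12,0,0,0,1,0.003,0.08,-0.12,0,0,0,1,0.003,0.11,-0.12,0,0,0,1,0.003,0.11,-0.12,0,0,0,1,0.003,0.11,-0.12,0,0,0]'

```text
time_s: 8.68
position: [0.4768, -0.0083, 0.1272]
tool_rot: [[0.865, -0.06, 0.498], [-0.052, -0.998, -0.029], [0.499, -0.001, -0.866]]
ft_force: [-0.4, 0.0, 1.5]
grip_width: 0.0005
gripper_force: 0.0
```

```bash
python3 - <<'E'
from rig import env, optics
from h import *
o=env.observe(); w=optics.get_image("wrist"); print(loc(o["position"]),o["grip_width"],o["ft_force"])
cv2.imwrite("pics/w4.png",w["image"][:,:,::-1])
move(bed(-.002,-.137,.0225),tilt(YAW))
E
```

```text
[-0.0039986  -0.13949882  0.07756034] 0.0005015739769707939 [-0.35409652  0.03674024  1.49745236]
shift [ 0.0042 -0.0037  0.1101] turn [-0.0002  0.0005 -0.0007]
```

View pics/w4.png

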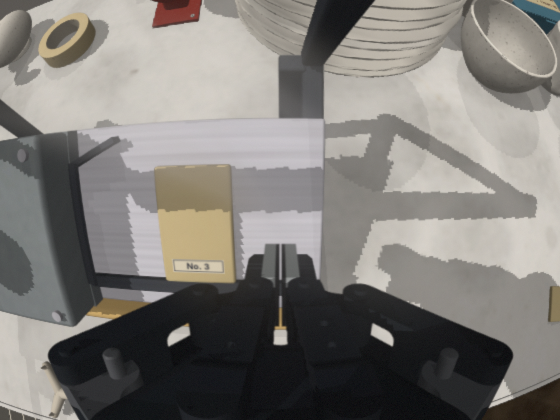

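Wrist view: the tile lies flat on the bed at (155..235, 165..283) with its low edge along the ledge. The closed fingers are at (282,265), to its right. Lowering now.

arm_command --commands '[1,0.004,-0.002,0.05,0,0,0,1,0.004,-0.002,0.09,0,0,0,1,0.004,-0.002,0.103,0,0,0,1,0.004,-0.002,0.106,0,0,0,1,0.004,-0.002,0.108,0,0,0,1,0.004,-0.002,0.108,0,0,0]'

```text
time_s: 9.23
position: [0.5058, -0.008, 0.0819]
tool_rot: [[0.865, -0.057, 0.499], [-0.05, -0.998, -0.028], [0.5, -0.001, -0.866]]
ft_force: [-0.5, -0.4, 0.2]
grip_width: 0.0003
gripper_force: 0.0
```

```bash
python3 - <<'E'
from rig import env
from h import *
o=env.observe(); print(loc(o["position"]),o["tool_rot"].T@o["ft_force"])
E
```

```text
[-0.00162449 -0.13750248  0.02389032] [-0.28999403  0.43322567 -0.42530823]
```

arm_command --commands '[1,0,0,0.0025,0,0,0,1,0,-0.015,0.0025,0,0,0,1,0,-0.03,0.0025,0,0,0,1,0,-0.045,0.0025,0,0,0,1,0,-0.06,0.0025,0,0,0,1,0,-0.075,0.0025,0,0,0,1,0,-0.09,0.0025,0,0,0,1,0,-0.105,0.0025,0,0,0,1,0,-0.115,0.0025,0,0,0,1,0,-0.125,0.0025,0,0,0,1,0,-0.135,0.0025,0,0,0,1,0,-0.135,0.0025,0,0,0]'

```text
time_s: 10.23
position: [0.5104, 0.0594, 0.0813]
tool_rot: [[0.864, -0.057, 0.5], [-0.05, -0.998, -0.028], [0.501, -0.001, -0.865]]
ft_force: [-0.2, 0.5, -0.1]
grip_width: 0.0002
gripper_force: 0.0
```

```bash
python3 - <<'E'
from rig import env, optics
from h import *
o=env.observe(); w=optics.get_image("wrist"); print(loc(o["position"]),o["tool_rot"].T@o["ft_force"])
cv2.imwrite("pics/w5.png",w["image"][:,:,::-1])
E
```

```text
[-0.00126587 -0.06994438  0.02299868] [-0.30597909 -0.43619964 -0.00538923]
```

View pics/w5.png

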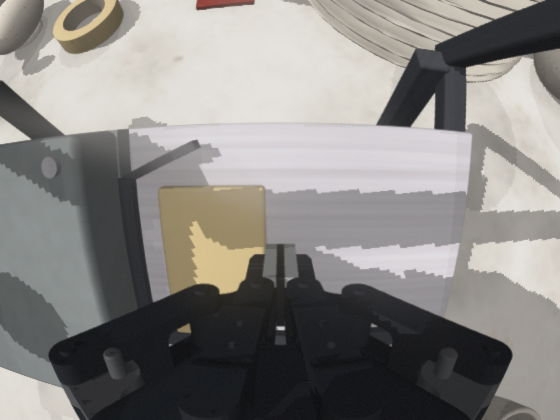

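Wrist view: the tile is square ahead of the fingers, at (160..265, 186..330), and close to the slot mouth at about (140,240). I keep pushing.

arm_command --commands '[1,0,-0.01,0,0,0,0,1,0,-0.02,0,0,0,0,1,0,-0.03,0,0,0,0,1,0,-0.04,0,0,0,0,1,0,-0.05,0,0,0,0,1,0,-0.058,0,0,0,0,1,0,-0.064,0,0,0,0,1,0,-0.07,0,0,0,0,1,0,-0.07,0,0,0,0]'

```text
time_s: 11.03
position: [0.5125, 0.0939, 0.0809]
tool_rot: [[0.864, -0.058, 0.5], [-0.05, -0.998, -0.028], [0.5, -0.001, -0.866]]
ft_force: [-0.4, -0.2, 0.3]
grip_width: -0.0002
gripper_force: 0.0
```

arm_command --commands '[1,0,-0.004,0,0,0,0,1,0,-0.008,0,0,0,0,1,0,-0.012,0,0,0,0,1,0,-0.012,0,0,0,0]'

```text
time_s: 11.37
position: [0.5129, 0.0999, 0.0808]
tool_rot: [[0.864, -0.058, 0.499], [-0.051, -0.998, -0.028], [0.5, -0.001, -0.866]]
ft_force: [0.2, -0.2, 1.2]
grip_width: 0.0002
gripper_force: 0.0
```

```bash
python3 - <<'E'
from rig import env
from h import *
o=env.observe(); print(loc(o["position"]),o["tool_rot"].T@o["ft_force"])
E
```

```text
[-0.00138578 -0.02935837  0.0224588 ] [ 0.79370256  0.20035393 -0.87107951]
```

arm_command --commands '[1,0,-0.002,0,0,0,0,1,0,-0.004,0,0,0,0,1,0,-0.006,0,0,0,0,1,0,-0.008,0,0,0,0,1,0,-0.008,0,0,0,0]'

```text
time_s: 11.78
position: [0.5131, 0.1038, 0.0807]
tool_rot: [[0.864, -0.058, 0.499], [-0.051, -0.998, -0.028], [0.5, -0.001, -0.866]]
ft_force: [0.3, -0.4, 0.3]
grip_width: -0.0001
gripper_force: 0.0
```

arm_command --commands '[1,0,-0.001,0,0,0,0,1,0,-0.002,0,0,0,0,1,0,-0.003,0,0,0,0,1,0,-0.004,0,0,0,0,1,0,-0.004,0,0,0,0]'

```text
time_s: 12.2
position: [0.5132, 0.1057, 0.0807]
tool_rot: [[0.864, -0.058, 0.499], [-0.051, -0.998, -0.028], [0.5, -0.001, -0.866]]
ft_force: [0.3, -0.2, 0.2]
grip_width: 0.0003
gripper_force: 0.0
```

arm_command --commands '[1,0,-0.001,0,0,0,0,1,0,-0.002,0,0,0,0,1,0,-0.003,0,0,0,0,1,0,-0.004,0,0,0,0,1,0,-0.004,0,0,0,0]'

```text
time_s: 12.62
position: [0.5133, 0.1078, 0.0808]
tool_rot: [[0.864, -0.058, 0.499], [-0.051, -0.998, -0.028], [0.5, -0.001, -0.866]]
ft_force: [0.2, -0.9, 0.8]
grip_width: -0.0002
gripper_force: 0.0
```

arm_command --commands '[1,0,-0.001,0,0,0,0,1,0,-0.002,0,0,0,0,1,0,-0.003,0,0,0,0,1,0,-0.003,0,0,0,0]'

```text
time_s: 12.95
position: [0.5134, 0.1087, 0.0807]
tool_rot: [[0.865, -0.059, 0.499], [-0.051, -0.998, -0.029], [0.5, -0.0, -0.866]]
ft_force: [-0.4, -6.9, 1.0]
grip_width: 0.0002
gripper_force: 3.3
```

arm_command --commands '[1,0,-0.001,0,0,0,0,1,0,-0.002,0,0,0,0,1,0,-0.002,0,0,0,0]'

```text
time_s: 13.2
position: [0.5134, 0.109, 0.0807]
tool_rot: [[0.865, -0.059, 0.499], [-0.051, -0.998, -0.03], [0.499, 0.0, -0.866]]
ft_force: [-2.0, -13.5, 1.3]
grip_width: 0.0
gripper_force: 7.1
```

```bash
python3 - <<'E'
from rig import env
from h import *
o=env.observe(); print(loc(o["position"]),o["tool_rot"].T@o["ft_force"])
E
```

```text
[-0.00141891 -0.02025421  0.02244475] [-0.37814996 13.56325535 -1.72219933]
```

Hard stop reached: 13.6 N with no further travel, tile edge at about -0.013. I'll back off, lift and look.

arm_command --commands '[1,0,0.008,0,0,0,0,1,0,0.016,0,0,0,0,1,0,0.016,-0.04,0,0,0,1,0,0.016,-0.1,0,0,0,1,0,0.016,-0.16,0,0,0,1,0,0.016,-0.22,0,0,0,1,0,0.016,-0.235,0,0,0,1,0,0.016,-0.235,0,0,0,1,0,0.016,-0.235,0,0,0]'

```text
time_s: 13.95
position: [0.4545, 0.1055, 0.1822]
tool_rot: [[0.864, -0.058, 0.5], [-0.051, -0.998, -0.028], [0.501, -0.001, -0.866]]
ft_force: [0.5, -0.2, -0.3]
grip_width: 0.0001
gripper_force: 0.0
```

```bash
python3 - <<'E'
from rig import env, optics
from h import *
o=env.observe(); w=optics.get_image("wrist"); print(loc(o["position"]),o["ft_force"])
cv2.imwrite("pics/w6.png",w["image"][:,:,::-1])
for h in(.097,): 
    X=bed(-.001,-.014,.007)
# back-project: right edge of tile seen where?
hsv=cv2.cvtColor(w["image"],cv2.COLOR_RGB2HSV); m=cv2.inRange(hsv,(15,60,60),(35,255,255)); m[:,:150]=0; m[:150]=0
for c in cv2.findContours(m,cv2.RETR_EXTERNAL,cv2.CHAIN_APPROX_NONE)[0]:
    if cv2.contourArea(c)>150: print(cv2.boundingRect(c))
move(bed(0,.0915,.136),tilt(YAW))
E
```

```text
[-0.00138127 -0.0271404   0.13961974] [ 0.53464982 -0.20032948 -0.34521226]
(314, 269, 106, 25)
(256, 208, 9, 44)
(255, 158, 8, 33)
shift [ 0.0033 -0.2374  0.0061] turn [-0.0001  0.0004 -0.0004]
```

View pics/w6.png

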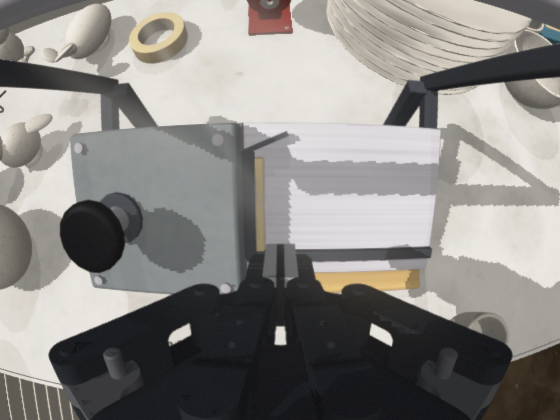

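Wrist view: the tile is in the slot, showing only a thin straight strip at (255..264, 158..252). The cap top is centred at about (92,236).

arm_command --commands '[1,0.003,-0.06,0,0,0,0,1,0.003,-0.12,0,0,0,0,1,0.003,-0.18,0,0,0,0,1,0.003,-0.23,0,0,0,0,1,0.003,-0.237,0,0,0,0,1,0.003,-0.237,0,0,0,0,1,0.003,-0.237,0,0,0,0]'

```text
time_s: 14.58
position: [0.4624, 0.2234, 0.1819]
tool_rot: [[0.866, -0.058, 0.497], [-0.05, -0.998, -0.029], [0.498, 0.0, -0.867]]
ft_force: [0.6, 0.0, -0.2]
grip_width: -0.0004
gripper_force: 0.0
```

```bash
python3 - <<'E'
from rig import env, optics
from h import *
o=env.observe(); w=optics.get_image("wrist"); print(loc(o["position"]),o["ft_force"])
cv2.imwrite("pics/w7.png",w["image"][:,:,::-1])
# expected pixel of cap rim points: invert by checking rays
for u,v in ((230,236),(280,236),(330,236)):
    a=won(o,w,u,v,.145); print((u,v),loc(a).round(4))
E
```

```text
[-0.00062036  0.09104482  0.13881392] [ 0.63618772  0.03457644 -0.18356293]
(230, 236) [0.0036 0.118  0.0938]
(280, 236) [0.0037 0.0903 0.0937]
(330, 236) [0.0036 0.0626 0.0938]
```

View pics/w7.png

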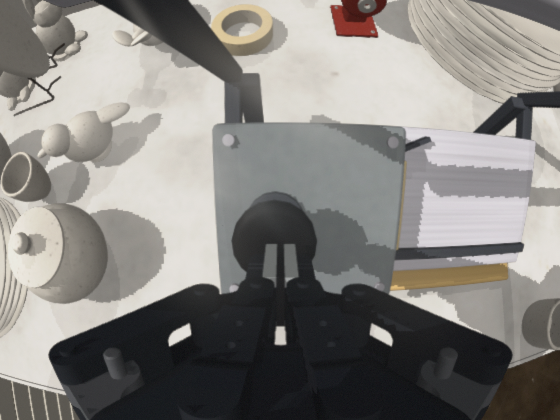

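Wrist view: the cap is under the fingertips, centred at (273,240), about 3 mm to the left of them. I'll correct and press gently.

arm_command --commands '[1,0,-0.006,0.02,0,0,0,1,0,-0.006,0.038,0,0,0,1,0,-0.006,0.044,0,0,0,1,0,-0.006,0.05,0,0,0,1,0,-0.006,0.056,0,0,0,1,0,-0.006,0.06,0,0,0,1,0,-0.006,0.064,0,0,0,1,0,-0.006,0.068,0,0,0,1,0,-0.006,0.07,0,0,0,1,0,-0.006,0.07,0,0,0]'

```text
time_s: 15.47
position: [0.4798, 0.2251, 0.1529]
tool_rot: [[0.865, -0.059, 0.498], [-0.051, -0.998, -0.03], [0.499, 0.0, -0.866]]
ft_force: [-5.0, -4.4, 5.4]
grip_width: -0.0001
gripper_force: 3.5
```

```bash
python3 - <<'E'
from rig import env
from h import *
o=env.observe(); print(loc(o["position"]),o["tool_rot"].T@o["ft_force"])
E
```

```text
[-0.00020703  0.09374445  0.10505114] [-1.36636271  4.72699601 -7.01216492]
```

arm_command --commands '[1,0,0,0.003,0,0,0,1,0,0,0.006,0,0,0,1,0,0,0.009,0,0,0,1,0,0,0.011,0,0,0,1,0,0,0.013,0,0,0,1,0,0,0.014,0,0,0,1,0,0,0.014,0,0,0]'

```text
time_s: 16.05
position: [0.4832, 0.2249, 0.147]
tool_rot: [[0.865, -0.059, 0.499], [-0.051, -0.998, -0.03], [0.499, 0.0, -0.866]]
ft_force: [-6.7, -5.3, 7.2]
grip_width: -0.0001
gripper_force: 4.6
```

arm_command --commands '[1,0,0,0.001,0,0,0,1,0,0,0.002,0,0,0,1,0,0,0.003,0,0,0,1,0,0,0.003,0,0,0]'

```text
time_s: 16.38
position: [0.4834, 0.225, 0.1467]
tool_rot: [[0.864, -0.058, 0.499], [-0.05, -0.998, -0.029], [0.5, 0.0, -0.866]]
ft_force: [-15.9, -5.5, 19.6]
grip_width: -0.0001
gripper_force: 12.3
```

Hard stop reached: 25 N with travel stalled. I'll hold a touch more, then release.

arm_command --commands '[1,0,0,0.001,0,0,0,1,0,0,0.001,0,0,0,1,0,0,0.001,0,0,0]'

```text
time_s: 16.63
position: [0.4834, 0.225, 0.1467]
tool_rot: [[0.864, -0.058, 0.5], [-0.05, -0.998, -0.029], [0.501, 0.0, -0.866]]
ft_force: [-19.6, -6.5, 23.9]
grip_width: -0.0003
gripper_force: 15.6
```

arm_command --commands '[1,0,0,-0.004,0,0,0,1,0,0,-0.01,0,0,0,1,0,0,-0.016,0,0,0,1,0,0,-0.022,0,0,0,1,0,0,-0.03,0,0,0,1,0,0,-0.04,0,0,0,1,0,0,-0.06,0,0,0,1,0,0,-0.1,0,0,0,1,0,0,-0.16,0,0,0,1,0,0,-0.2,0,0,0,1,0,0,-0.2,0,0,0,1,0,0,-0.2,0,0,0]'

```text
time_s: 17.63
position: [0.4347, 0.2286, 0.2329]
tool_rot: [[0.863, -0.057, 0.502], [-0.051, -0.998, -0.027], [0.502, -0.002, -0.865]]
ft_force: [-0.5, -0.4, -0.8]
grip_width: -0.0002
gripper_force: 0.0
```

```bash
python3 - <<'E'
from rig import env, optics
from h import *
o=env.observe(); w=optics.get_image("wrist"); print(loc(o["position"]),o["ft_force"])
cv2.imwrite("pics/w8.png",w["image"][:,:,::-1])
E
```

```text
[0.00066192 0.09466728 0.19696855] [-0.51059051 -0.36624722 -0.77312671]
```

View pics/w8.png

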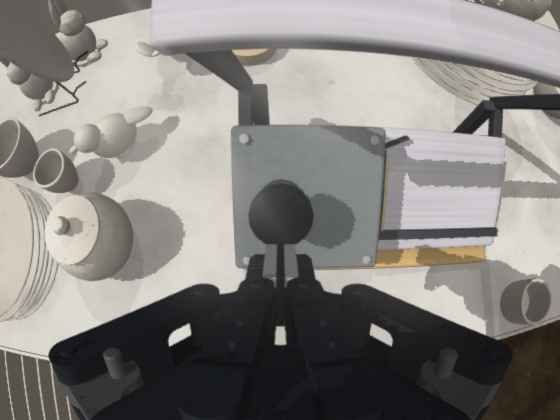

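Wrist view: the cap at (281,215) is free and back up. The tile strip still shows at (384,190) by the slot, the pots are in place, and the robot touches nothing.

```bash
python3 -c "
from rig import env
print(env.close_job())"
```

```text
the job is handed in; nothing more can be done
None
```

The 80 x 50 mm tile is home against the stop; the plunger was then pressed to its hard stop at about 31 N and sprang back up. The job was handed in at about 18 s with the arm clear and the pots I could see still in place; no verdict came back.

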